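Thread the washer and the flanged bushing onto the bolt

TASK

The spacer tube is already on the upright bolt of the assembly stand. Finish the stack: first thread the thick flat washer onto the bolt so that it lies flat on the spacer, then thread the flanged bushing on top of the washer, flange down. Lower each part down the bolt rather than letting it drop, let go of everything at the end, and leave the other things on the bench alone.

Things in the scene. Friction and masses are not known exactly. Their poses are not given: they have to be found in the camera images.
- stand: Assembly stand, fixed to the bench: square dark steel plate 90x90x12 mm with a low round collar (44 mm wide, top 18 mm above the bench) and, upright in its middle, a threaded steel bolt, 18 mm in diameter. Low screw heads in the corners. Origin: centre of the plate's underside, on the bolt's axis; z up. Stand, washer and bushing each lie in one of three areas, left, middle, right; which varies.
- bolt_tip (a point): Top of the bolt, on its axis, 125 mm above the bench; the bolt's last 13 mm taper from 18 to 10 mm.
- spacer: Plain dark steel tube, 42 mm outside, 26 mm bore, 45 mm long, loose, standing on the stand's collar round the bolt from the start (its top 63 mm above the bench). It may stand up to 4 mm off the bolt's axis. Origin: centre of its lower face; z along its axis, up.
- washer: Thick flat steel ring, 58 mm outside, 26 mm bore, 12 mm thick, about 0.2 kg, lying flat on the bench; can be gripped across its outside. Origin: centre of its lower face; z along its axis, up. On the spacer its lower face is 63 mm above the bench.
- bushing: Brass flanged bushing, 40 mm high, standing on its flange on the bench: flange 58 mm wide, 8 mm thick, above it a tube 42 mm outside, 32 mm long (grip it there); 26 mm bore right through; about 0.2 kg. Origin: centre of the flange's underside; z along its axis, away from the flange, up. On the washer its underside is 75 mm above the bench, and the bolt stands 10 mm out of it.
- blue_case: Bystander, not part of the work: flat blue plastic case, 66x106x22 mm, behind the work. Origin: centre of its underside.
- try_square: Bystander: try square with wooden stock, 75x111x16 mm, behind the work. Origin: centre of its underside. Also keep clear of the fixed lamp at the left: its grey bell-shaped head (175 mm wide, 175 to 370 mm above the bench) hangs about 0.42 m ahead of the base and 0.57 m to the left; 0.3 m ahead and 0.3 m to the left the gripper is clear of it.
- screwdriver_yellow: Bystander: screwdriver with orange handle, 155 mm long, 25 mm thick, lying behind the work. Origin: centre of its underside.

How it is judged (in metres and radians):
On the way, in this order (a step that is already met when the one before it is completed fails the run):
1. the washer lies flat on the spacer, round the bolt (horizontal distance between washer and bolt_tip below 0.007 m and z of washer in the frame of stand between 0.059 and 0.067 m and angle between washer's own z axis and vertical below 0.1 rad), for 0.2 s.
2. the bushing stands on the washer, flange down, round the bolt (horizontal distance between bushing and bolt_tip below 0.007 m and z of bushing in the frame of stand between 0.071 and 0.079 m and angle between bushing's own z axis and vertical below 0.1 rad), for 0.2 s.
At the end, for the whole second after the job is handed in: Spacer, washer and bushing are stacked on the bolt in this order, each resting on the one below (lower faces 18, 63 and 75 mm above the bench, within 4 mm), round the bolt (axes within 7 mm of the bolt's), washer and bushing level within 0.1 rad, the bushing's flange down, and at rest (all of step 1 and all of step 2 and horizontal distance between spacer and bolt_tip below 0.007 m and z of spacer in the frame of stand between 0.014 and 0.022 m and linear speed of each of washer, bushing below 0.02 m/s); the robot touches nothing.
It fails at once if the washer is dropped (falls freely faster than 0.6 m/s, a drop of about 18 mm) (linear speed of washer above 0.6 m/s and contact force between the fingers and washer below 0.05 N).
It fails at once if the bushing is dropped (falls freely faster than 0.6 m/s, a drop of about 18 mm) (linear speed of bushing above 0.6 m/s and contact force between the fingers and bushing below 0.05 N).
It fails at once if a bystander is shifted by more than 30 mm (distance of any of blue_case, try_square, screwdriver_yellow from where it was at the start of the episode above 0.03 m).
It also fails if it takes over 54 s, if anything falls off the work surface, if the arm or the gripper's body presses on something with over 40 N, if the wrist force passes 120 N, or if a joint passes its speed limit or range.

ROBOT

A 6-joint arm with a two-finger parallel gripper is mounted at the origin on a cart in front of the work surface, level with it; the furniture and walls round the work are solid. World frame = base frame: x ahead of the robot, y to its left, z up, the work surface at z = 0. Lengths are in mm, angles in rad, forces in N, time in s.
With the tool pointing down it reaches from about 275 to 850 mm from the base axis. Payload 19 kg.
Tool frame: the origin (TCP) lies at the very end of the fingers, on their centre line; the grasp point (between the pads) lies bot.grip_point_offset behind it (bot.grip_point_offset is the distance from the TCP to the grasp point, in mm); z points along the fingers, y is the line along which they close (so a half turn about z gives the same grasp; the last joint's range is limited). The gripper opens to 85 mm and grips with 20 to 120 N. Pads are 22 mm wide; open, the fingers measure 114 mm over their backs; the gripper's body (76 mm by 85 mm) begins 54 mm behind the grasp point. The pads swing forward as they close: fully open they stand 13 mm farther back than shut.
Start: joints at [1.192, 0.15, 1.437, -0, 1.554, -0.134], TCP at [139.363, 557.822, 208.567] pointing down, gripper open.
Joint ranges: [-2.8, 2.8], [-0.68, 2.1], [0.12, 2.68], [-1.39, 4.53], [0.16, 2.79], [-2.81, 2.81]. Speed limits (rad/s): [1.89, 1.89, 2.22, 3.01, 3.01, 3.01].

INTERFACE

Orientations are given as a unit quaternion [w, x, y, z].
In Python, from bench import bot, optics, job, sensors gives the robot as it stands (bot), with the cameras (optics), the job (job) and the readings (sensors).
- The arm moves only by the tool jog_arm, called after ">>>" as name(argument=value, ...) on one line, values as JSON. Schema: {"type":"object","properties":{"offsets":{"type":"string"},"finger_gap":{"type":"number"},"clamp_n":{"type":"number"},"only":{"type":"string"},"quiet":{"type":"boolean"},"lines":{"type":"string"}},"required":["offsets"],"additionalProperties":false}. offsets is a string of 1 to 20 rows, one to a line, with the numbers parted by spaces; each row has 4 numbers: dx, dy, dz in mm, then a turn about the tool's z in rad; each row shifts and turns the commanded pose from where the row before left it, along the tool's axes as they then stand; what a row does not reach is not made up. A row lasts 1/8 s, in which the tool goes at most 62.5 mm and 0.188 rad, less where a joint would pass 70% of its speed; a pose out of reach is approached as far as the arm can. finger_gap is the opening from 0.0 (shut) to 1.0 (fully open), set as the call begins (left out keeps the last). The fingers move at their own pace and stop on an object; clamp_n is the grip in N (left out, the last holds). Time passes only in rows, so rows that do not move let the fingers close. The tool returns the time, the measured TCP pose, the force, the opening and the grip force at its end. only (a regular expression) keeps the lines of the reply that match it, lines (a string "A,B") keeps lines A to B, and quiet returns only ok. Input that does not fit is refused with a message, and nothing moves.
- sensors.sense(): the state, without advancing time (a new reading comes with each control period).
- optics.get_image(name): name is "side" or "top"; returns the picture (420x560x3 uint8, blue, green, red); there is no depth.
- optics.get_calibration(name): a dict with "mtx" (3x3 intrinsics, pixels), "R" (3x3) and "t" (3): a world point X has camera coordinates R X + t. Camera axes: x right, y down, z forward; pixel columns grow to the right and rows downward; lengths in mm; the calibration is good to about 2 mm. A picture is of the moment at which its call begins. get_calibration takes no time and is no camera call.
- job.finish_job(): hands the job in; it is judged then, once.
The state is a dict: "time_s": time; "joint_positions": joint angles; "qd": joint speeds; "tau": joint torques, N m; "eef_pos": TCP position; "orientation": TCP orientation; "force": force on the tool from outside, world axes, zero at the start; "moment": the same for the moment, N m; "finger_gap": opening from 0.0 (shut) to 1.0 (fully open); "grasp_force": force on a finger pad.
Only numpy, scipy, OpenCV 4.12 (cv2) and the standard library are available. Lean on these libraries where they do the work, as an engineer would, in place of code of your own. Each camera call takes 0.05 s, during which the arm holds its last target. There are 200 camera calls.

## Working session

There is one attempt and no reset: what is moved stays moved. The work goes in short steps, Python scripts to look and compute and a tool call to move; the robot and the scene stay as the last step left them, time stands still between calls to the robot, and variables do not carry over. Pictures are saved under pics/ and viewed, at most 13 in all, crops included, and the job is handed in when it is done.

```bash
ls; mkdir -p pics; python3 - <<'E'
from bench import bot, optics, job, sensors
import cv2,numpy as np
print(sensors.sense(), bot.grip_point_offset)
for n in("side","top"):
    im=optics.get_image(n); cv2.imwrite(f"pics/{n}0.png",im)
    c=optics.get_calibration(n); R=np.array(c["R"]);print(n,c["mtx"],R,c["t"],-R.T@np.array(c["t"]))
E
```

```text
bench.py
pics
{'time_s': 0.0, 'joint_positions': array([ 1.19200230e+00,  1.50991200e-01,  1.43802311e+00,  1.05616639e-05,
        1.55378527e+00, -1.34047978e-01]), 'qd': array([-8.03502694e-04, -2.52848127e-03, -9.64431399e-05, -5.97334754e-04,
        2.61541707e-03,  6.21456146e-04]), 'tau': array([-4.50727348e-04, -7.13075066e+01, -5.70866203e+01, -1.89973230e-04,
        8.81537242e-03, -1.11551856e-04]), 'eef_pos': array([139.27120461, 557.60398322, 207.97645138]), 'orientation': array([-1.58157996e-04,  1.22067895e-01,  9.92521569e-01, -5.82393784e-04]), 'force': array([ 0.47846918, -0.01005785, -0.2490637 ]), 'moment': array([-0.00610156, -0.00971318, -0.00680404]), 'grasp_force': 0.0, 'finger_gap': 1.0059583994600572} 18.700000000000003
side [[402.28357314   0.         279.08127309]
 [  0.         402.28357314 215.91436907]
 [  0.           0.           1.        ]] [[-0.94794717 -0.31841136 -0.00321938]
 [-0.18380475  0.55540779 -0.81101048]
 [ 0.26002302 -0.76820335 -0.58502276]] [529.23080564 185.76917737 749.54756855] [340.92847834 641.14040934 590.86693815]
top [[512.13399143   0.         275.53968528]
 [  0.         512.13399143 205.50600239]
 [  0.           0.           1.        ]] [[-0.02399867 -0.99947632  0.0217062 ]
 [-0.99850045  0.02289532 -0.0497258 ]
 [ 0.04920279 -0.022867   -0.99852701]] [ -37.91252494  592.69676854 1220.65085982] [ 530.83870735  -23.55002332 1249.14811122]
```

View pics/top0.png

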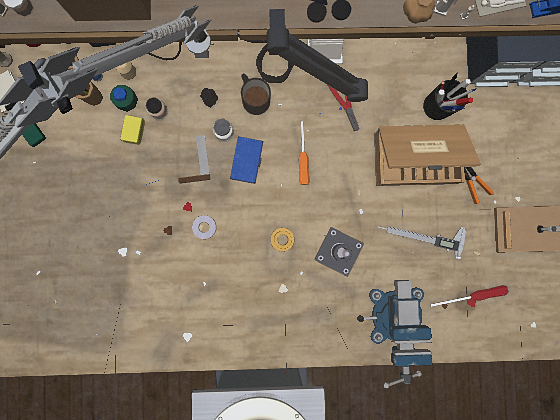

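View pics/side0.png

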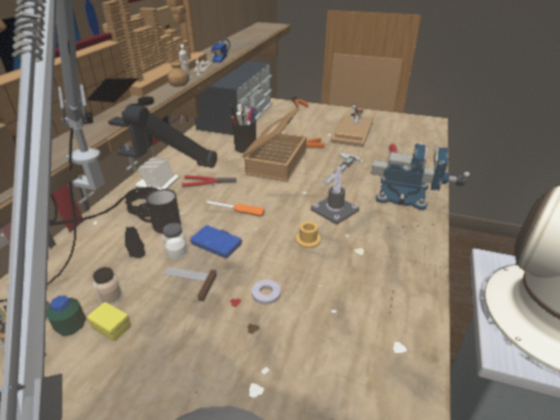

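The top view shows the washer at about (204,227), the bushing at (283,239) and the stand at (340,251). In the side view they are at (266,291), (308,234) and (336,200). Next I'll measure them.

```bash
cat > h.py <<'E'
from bench import bot, optics, job, sensors
import cv2,numpy as np
C={n:{k:np.array(v,float) for k,v in optics.get_calibration(n).items()} for n in("side","top")}
def ray(n,p):
    c=C[n]; d=c["R"].T@np.linalg.inv(c["mtx"])@[p[0],p[1],1]; return -c["R"].T@c["t"],d
def onz(n,p,z):
    o,d=ray(n,p); return o+d*(z-o[2])/d[2]
def proj(n,X):
    c=C[n]; q=c["mtx"]@(c["R"]@np.array(X,float)+c["t"]); return q[:2]/q[2]
def two(p,q):  # top pixel, side pixel -> point, miss
    A=[];b=[]
    for n,x in(("top",p),("side",q)):
        o,d=ray(n,x); d/=np.linalg.norm(d); M=np.eye(3)-np.outer(d,d); A.append(M); b.append(M@o)
    A=np.vstack(A);b=np.hstack(b); X=np.linalg.lstsq(A,b,rcond=None)[0]; return X,np.linalg.norm(A@X-b)
def blob(m,box):
    x0,y0,x1,y1=box; k=np.zeros_like(m); k[y0:y1,x0:x1]=m[y0:y1,x0:x1]
    cs=cv2.findContours(k,cv2.RETR_EXTERNAL,cv2.CHAIN_APPROX_NONE)[0]; return max(cs,key=cv2.contourArea)
E
python3 - <<'E'
from h import *
t=cv2.imread("pics/top0.png");s=cv2.imread("pics/side0.png")
def crop(i,b,f): return cv2.resize(i[b[1]:b[3],b[0]:b[2]],None,fx=f,fy=f,interpolation=cv2.INTER_CUBIC)
a=crop(t,(185,210,375,285),4); b=crop(s,(240,160,370,310),2.4)
canvas=np.zeros((600,800,3),np.uint8); canvas[:300,:760]=a; 
b=crop(s,(290,160,370,250),3.3); canvas[300:300+b.shape[0],:b.shape[1]]=b[:300]
c=crop(s,(240,270,295,310),4);canvas[300:300+c.shape[0],400:400+c.shape[1]]=c
cv2.imwrite("pics/crop.png",canvas)
for n,im,bw,bb in(("top",t,(188,212,222,244),(265,222,302,258)),("side",s,(246,274,288,306),(290,218,326,252))):
    hsv=cv2.cvtColor(im,cv2.COLOR_BGR2HSV)
    mw=((im[...,0].astype(int)-im[...,2]>-12)&(im[...,0]>110)).astype(np.uint8)
    mb=((hsv[...,1]>135)&(hsv[...,2]>110)).astype(np.uint8)
    for nm,m,bx,z in(("w",mw,bw,12),("b",mb,bb,8)):
        k=blob(m,bx); e=cv2.fitEllipse(k); P=np.array([onz(n,p[0],z) for p in k]); (u,v),r=cv2.minEnclosingCircle(P[:,:2].astype(np.float32))
        print(n,nm,np.round(e,1).tolist() if 0 else e,cv2.boundingRect(k),onz(n,e[0],z)[:2],(u,v,r))
E
```

```text
top w ((203.65213012695312, 226.76747131347656), (22.6481990814209, 22.90365219116211), 72.53104400634766) (192, 215, 24, 24) [544.5437887  122.37099032] (544.598388671875, 122.3009262084961, 28.43401336669922)
top b ((281.88824462890625, 239.0868682861328), (22.193906784057617, 22.237016677856445), 97.71321105957031) (271, 228, 23, 23) [510.30797646 -65.38212969] (510.0569152832031, -65.43256378173828, 27.95256996154785)
side w ((265.7057800292969, 291.0894470214844), (22.60853385925293, 28.04029655456543), 85.98082733154297) (252, 280, 29, 24) [543.08310296 127.23101426] (543.5091552734375, 126.97549438476562, 31.025283813476562)Traceback (most recent call last):
  File "<stdin>", line 14, in <module>
  File "h.py", line 17, in blob
    cs=cv2.findContours(k,cv2.RETR_EXTERNAL,cv2.CHAIN_APPROX_NONE)[0]; return max(cs,key=cv2.contourArea)
                                                                              ~~~^^^^^^^^^^^^^^^^^^^^^^^^
ValueError: max() iterable argument is empty
```

View pics/crop.png

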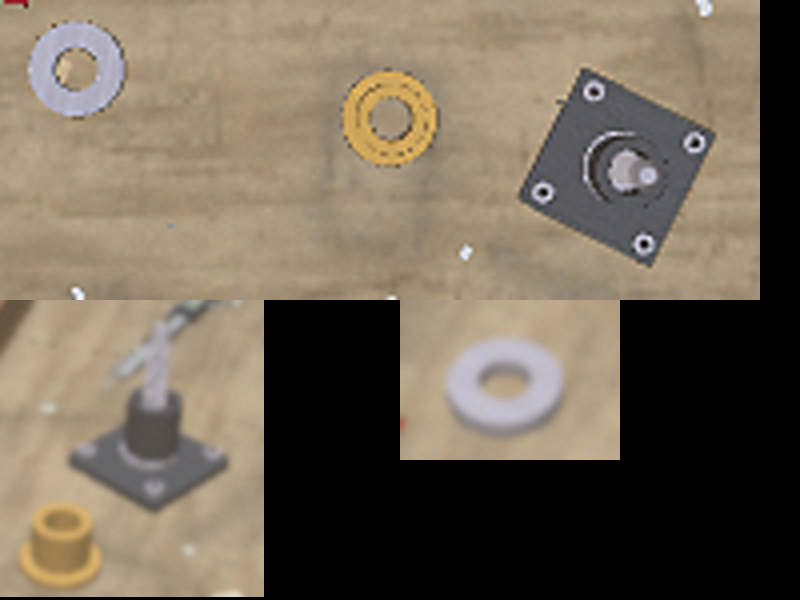

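The crop shows the bolt tip at crop (648,176), which is top (346.8,253.8), and at side (338.3,167.5). The plate corners are clear. Next I'll refine the stand and bushing.

```bash
python3 - <<'E'
from h import *
t=cv2.imread("pics/top0.png");s=cv2.imread("pics/side0.png")
# plate: dark unsaturated
h=cv2.cvtColor(t,cv2.COLOR_BGR2HSV); m=((h[...,1]<60)&(h[...,2]<110)).astype(np.uint8)
m=cv2.morphologyEx(m,cv2.MORPH_CLOSE,np.ones((5,5)))
k=blob(m,(305,215,370,285)); r=cv2.minAreaRect(k); bp=cv2.boxPoints(r); P=np.array([onz("top",p,12) for p in bp])
print("plate",r,P[:,:2].mean(0),np.linalg.norm(P-np.roll(P,1,0),axis=1),P[:,:2].round(0).tolist())
print("plate side px pred",proj("side",[*P[:,:2].mean(0),125]),proj("top",[*P[:,:2].mean(0),125]))
g=cv2.cvtColor(t,cv2.COLOR_BGR2GRAY); print(g[246:262,334:354])
g=cv2.cvtColor(s,cv2.COLOR_BGR2GRAY); print(g[162:176,328:348])
print(two((346.8,253.8),(338.3,167.5)),onz("top",(346.8,253.8),125))
hs=cv2.cvtColor(s,cv2.COLOR_BGR2HSV); print(hs[236:246:2,292:326:3,1],hs[236:246:2,292:326:3,2])
mb=((hs[...,0]<24)&(hs[...,1]>110)&(hs[...,2]>80)).astype(np.uint8)
k=blob(mb,(285,212,330,255));print(cv2.boundingRect(k)); b=cv2.boundingRect(k)
print("side pred of bushing ext from top:",[proj("side",[510.2,-65.4,z]) for z in(8,40)])
E
```

```text
plate ((337.8000183105469, 250.9000244140625), (38.9075813293457, 36.671512603759766), 26.56505012512207) [ 478.70115388 -199.63538024] [93.73947554 88.58208625 94.10363152 88.56595711] [[462.0, -137.0], [540.0, -179.0], [496.0, -262.0], [418.0, -220.0]]
plate side px pred [337.51541298 167.65581533] [345.18340027 252.86076853]
[[ 54  49  44  86  92  91  88  82  84  89  91  91  94  91  80  91  92  91
   89  89]
 [ 49  51  89  94  86  82  76 136  93  62  69  96  95  89  91  89  93  93
   91  90]
 [ 56  76  90  87  84 125 181 191 190 158  44  36  72  90  90  87  91  96
   94  93]
 [ 51  95  90  80 129 174 166 163 163 168 140  90  53  78  87  88  87  91
   90  91]
 [ 73  91  86  77 184 175 167 170 168 146 123 120 114 109  92  90  89  51
   92  94]
 [ 90  87  86  63 181 171 169 172 160 126 123 121 129 123  99  90  89  91
   93  92]
 [ 92  92  79 160 179 168 170 174 139 132 125 155 186 188 168  91  88  90
   91  88]
 [ 92  91  82 156 171 171 170 178 141 127 128 184 180 182 196 113  87  79
   91  93]
 [ 96  91  82 127 179 171 171 172 153 129 127 184 182 184 194 117  86  76
   91  92]
 [ 74
[... 1853 characters left out ...]
9850155095372)) [ 476.55904967 -203.13012313  125.        ]
[[ 62  81 131 123 127 127 127 120 122 118  63  58]
 [ 66  88 130 123 125 128 124 122 123 126  60  60]
 [ 64  82 130 128 124 126 123 125 125 124  58  56]
 [ 63  68 125 129 129 125 128 129 131 106  60  59]
 [ 63  62  91 127 129 131 130 130 125  72  62  62]] [[182 185 207 147 157 157 153 142 146 205 162 162]
 [179 180 216 153 157 158 152 140 159 212 165 162]
 [172 167 218 178 156 158 153 147 189 204 176 170]
 [169 166 192 213 188 175 169 194 213 173 180 178]
 [170 173 165 191 211 211 212 210 183 166 185 182]]
(296, 222, 24, 25)
side pred of bushing ext from top: [array([307.86659072, 237.23901581]), array([308.41379741, 226.19344591])]
```

>>> jog_arm(offsets="0 0 0 -0.122\n0 0 0 -0.122\n-33 -36 0 0\n-33 -36 0 0\n-33 -36 0 0\n-33 -36 0 0\n-33 -36 0 0\n-33 -36 0 0\n-33 -36 0 0\n-33 -36 0 0\n-33 -36 0 0\n-33 -36 0 0\n-33 -36 0 0\n-33 -36 0 0\n0 0 0 0", finger_gap=0.85)

```text
time_s: 1.98
eef_pos: [536.3, 123.1, 207.7]
orientation: [-0.001, 0.002, 1.0, -0.0]
force: [0.0, 0.9, 0.4]
finger_gap: 0.849
grasp_force: 0.0
```

>>> jog_arm(offsets="-8 -1 38 0\n0 0 45 0\n0 0 45 0\n0 0 40 0\n0 0 0 0")

```text
time_s: 2.6
eef_pos: [540.8, 124.9, 38.3]
orientation: [-0.003, 0.0, 1.0, -0.0]
force: [-0.5, 0.4, 1.1]
finger_gap: 0.851
grasp_force: 0.0
```

```bash
python3 - <<'E'
from h import *
s=optics.get_image("side"); p=s[230:330,210:330]; cv2.imwrite("pics/w1.png",cv2.resize(p,None,fx=5,fy=5,interpolation=cv2.INTER_CUBIC))
for z in(0,6,12,40,50): print(z,[(proj("side",[544.3,122.3+d,z])-[210,230])*5 for d in(-36,36)])
E
```

```text
0 [array([310.73806646, 255.52209818]), array([248.31792091, 383.4850327 ])]
6 [array([310.54258478, 244.99750246]), array([247.82227337, 372.78685805])]
12 [array([310.34542494, 234.38255583]), array([247.32206216, 361.9901799 ])]
40 [array([309.40250877, 183.61661394]), array([244.92550854, 310.26239527])]
50 [array([309.05634246, 164.97926385]), array([244.04389114, 291.23335489])]
```

View pics/w1.png

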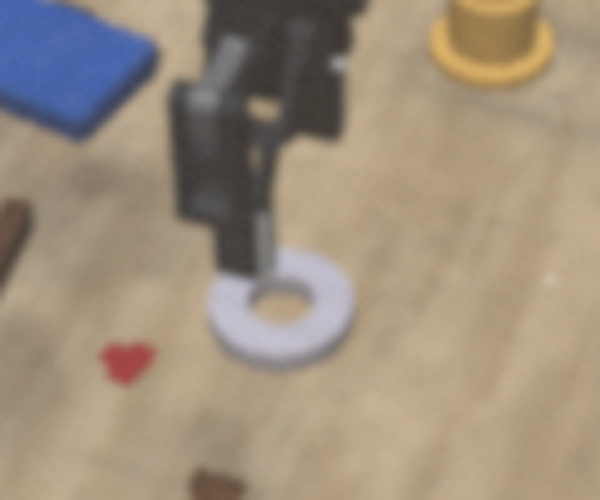

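The near fingertip in the crop sits at about (250,275), roughly 10 mm above TCP height as expected from the swing. The washer is centred between the fingers, so I go down.

>>> jog_arm(offsets="-3.5 -2.5 15 0\n0 0 15 0\n0 0 0 0\n0 0 0 0")

```text
time_s: 3.15
eef_pos: [546.7, 122.0, 10.9]
orientation: [0.0, 0.0, 1.0, -0.0]
force: [-0.3, -0.5, 0.5]
finger_gap: 0.854
grasp_force: 0.0
```

>>> jog_arm(offsets="0 0 4 0\n0 0 3.5 0\n0 0 0 0\n0 0 0 0")

```text
time_s: 3.65
eef_pos: [546.5, 122.0, 3.2]
orientation: [0.0, 0.0, 1.0, -0.0]
force: [0.3, 0.4, -0.1]
finger_gap: 0.853
grasp_force: 0.0
```

>>> jog_arm(offsets="2 0 3 0\n0 0 2 0\n0 0 0 0")

```text
time_s: 4.03
eef_pos: [544.4, 122.0, -2.1]
orientation: [-0.0, 0.0, 1.0, -0.0]
force: [0.7, -0.2, -1.0]
finger_gap: 0.854
grasp_force: 0.0
```

>>> jog_arm(offsets="0 0 0 0\n0 0 0 0\n0 0 0 0\n0 0 0 0\n0 0 0 0\n0 0 0 0", finger_gap=0.4, clamp_n=60)

```text
time_s: 4.78
eef_pos: [544.5, 122.0, -1.9]
orientation: [-0.0, 0.0, 1.0, -0.0]
force: [-0.4, -0.0, -0.2]
finger_gap: 0.403
grasp_force: 0.0
```

```bash
python3 - <<'E'
from h import *
s=optics.get_image("side"); p=s[230:330,210:330]; cv2.imwrite("pics/w2.png",cv2.resize(p,None,fx=5,fy=5,interpolation=cv2.INTER_CUBIC))
for z in(0,12,20): print(z,[(proj("side",[544.3,122+d,z])-[210,230])*5 for d in(-17,17,30)])
print(sensors.sense())
E
```

```text
0 [array([295.34525238, 287.0777705 ]), array([265.91367272, 347.41328026]), array([254.13569091, 371.5584517 ])]
12 [array([294.81108397, 265.83597653]), array([265.09573228, 326.00263948]), array([253.1993428 , 350.09005611])]
20 [array([294.44975497, 251.46733211]), array([264.54218055, 311.51271269]), array([252.56553336, 335.55820461])]
{'time_s': 4.825, 'joint_positions': array([ 8.23679573e-02,  2.77812858e-01,  1.73311873e+00, -1.01700467e-04,
        1.13063928e+00, -1.48760375e+00]), 'qd': array([ 2.29589836e-03, -7.60869409e-05,  2.80863111e-04,  6.42567849e-06,
        1.85957314e-03,  5.66555294e-04]), 'tau': array([-1.08099779e-03, -7.42576218e+01, -4.83312750e+01, -9.14365446e-04,
        8.23871123e-04,  1.04645831e-04]), 'eef_pos': array([544.54247111, 121.98395518,  -1.8807079 ]), 'orientation': array([ 1.46619536e-05,  3.90645858e-04,  9.99999923e-01, -4.49452397e-05]), 'force': array([-0.18992535,  0.67502436, -0.25089864]), 'moment': array([ 0.05173183,  0.04131885, -0.02910712]), 'grasp_force': 0.0, 'finger_gap': 0.39774023359545285}
```

View pics/w2.png

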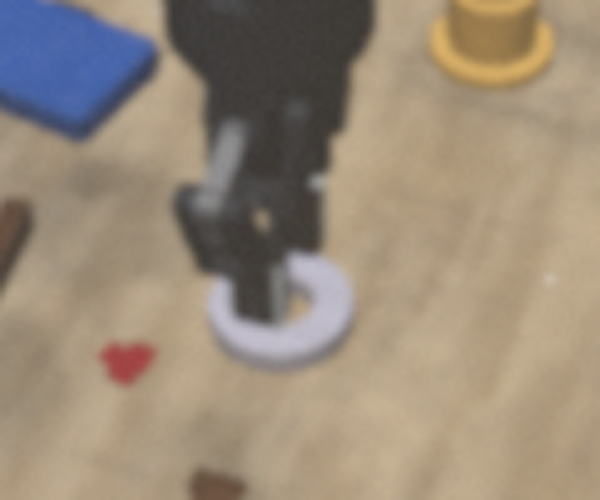

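The fingers closed just above the washer, with the near tip at about (265,325) resting at washer-top height. So the tips stand about 15 mm behind the reported TCP. I'll reopen, go lower while watching the force, and close again.

>>> jog_arm(offsets="0 0 -3 0\n0 0 0 0\n0 0 0 0\n0 0 0 0\n0 0 0 0", finger_gap=0.8)

```text
time_s: 5.45
eef_pos: [544.5, 122.0, 1.0]
orientation: [-0.0, 0.0, 1.0, -0.0]
force: [0.6, 0.2, 0.3]
finger_gap: 0.798
grasp_force: 0.0
```

>>> jog_arm(offsets="0 0 4 0\n0 0 4 0\n0 0 4 0\n0 0 0 0")

```text
time_s: 5.95
eef_pos: [544.2, 121.9, -11.4]
orientation: [-0.0, 0.0, 1.0, -0.0]
force: [-0.3, -0.3, -0.2]
finger_gap: 0.802
grasp_force: 0.0
```

>>> jog_arm(offsets="0 0 2 0\n0 0 0 0")

```text
time_s: 6.2
eef_pos: [544.5, 122.0, -13.0]
orientation: [-0.0, 0.0, 1.0, -0.0]
force: [-0.1, 0.2, 1.1]
finger_gap: 0.804
grasp_force: 0.0
```

>>> jog_arm(offsets="0 0 2 0\n0 0 0 0")

```text
time_s: 6.45
eef_pos: [544.4, 122.0, -15.0]
orientation: [-0.0, 0.0, 1.0, -0.0]
force: [0.4, -0.4, 0.1]
finger_gap: 0.802
grasp_force: 0.0
```

>>> jog_arm(offsets="0 0 0 0\n0 0 0 0\n0 0 0 0\n0 0 0 0", finger_gap=0.5, clamp_n=60)

```text
time_s: 6.95
eef_pos: [546.3, 122.2, -12.7]
orientation: [0.002, 0.0, 1.0, 0.0]
force: [-0.9, -0.8, 24.2]
finger_gap: 0.501
grasp_force: 12.1
```

```bash
python3 - <<'E'
from h import *
s=optics.get_image("side"); p=s[230:330,210:330]; t=optics.get_image("top")
a=np.hstack([cv2.resize(p,(480,400),interpolation=cv2.INTER_CUBIC),cv2.resize(t[197:257,180:228],(320,400),interpolation=cv2.INTER_CUBIC)]); cv2.imwrite("pics/w3.png",a)
E
```

```text
(no output)
```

View pics/w3.png

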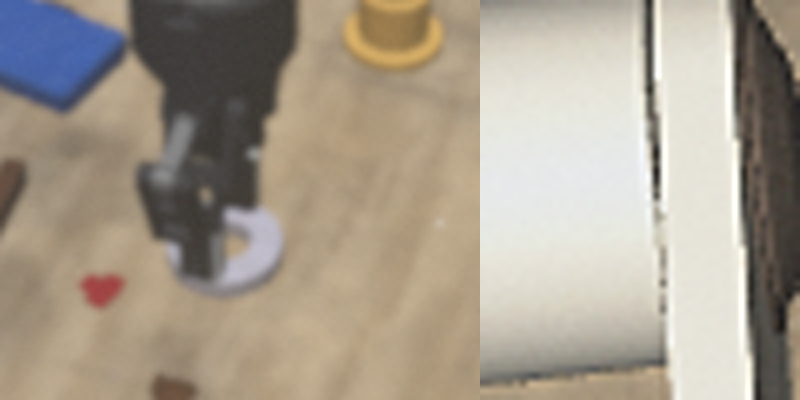

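The near finger's tip at about (200,275) is pressing on the washer's top face. The tips therefore sit about 22 mm plus the swing behind the reported TCP. I'll release, go about 9 mm lower than before, and retry.

>>> jog_arm(offsets="0 0 -5 0\n0 0 0 0\n0 0 0 0\n0 0 0 0", finger_gap=0.82)

```text
time_s: 7.55
eef_pos: [544.3, 121.9, -10.2]
orientation: [-0.0, 0.0, 1.0, -0.0]
force: [-0.4, 0.4, -0.2]
finger_gap: 0.82
grasp_force: 0.0
```

>>> jog_arm(offsets="0 0 5 0\n0 0 4 0\n0 0 3 0\n0 0 0 0")

```text
time_s: 8.05
eef_pos: [544.3, 122.0, -22.3]
orientation: [-0.0, 0.0, 1.0, -0.0]
force: [0.4, 0.3, -0.6]
finger_gap: 0.824
grasp_force: 0.0
```

>>> jog_arm(offsets="0 0 2 0\n0 0 0 0")

```text
time_s: 8.3
eef_pos: [544.5, 122.0, -24.0]
orientation: [-0.0, 0.0, 1.0, -0.0]
force: [0.3, -0.5, 1.0]
finger_gap: 0.819
grasp_force: 0.0
```

>>> jog_arm(offsets="0 0 0 0\n0 0 0 0\n0 0 0 0\n0 0 0 0", finger_gap=0.5, clamp_n=60)

```text
time_s: 8.8
eef_pos: [544.7, 122.0, -23.0]
orientation: [0.0, 0.0, 1.0, -0.0]
force: [-5.7, -0.3, 13.5]
finger_gap: 0.648
grasp_force: 60.4
```

Gripped at 60 N. I'll lift and move to the stand.

>>> jog_arm(offsets="0 0 -10 0\n0 0 -20 0\n0 0 -40 0\n0 0 -40 0\n0 0 -40 0\n0 0 -20 0\n0 0 0 0\n0 0 0 0", clamp_n=80)

```text
time_s: 9.8
eef_pos: [544.0, 121.9, 145.0]
orientation: [-0.001, 0.0, 1.0, -0.0]
force: [0.5, 0.2, -2.0]
finger_gap: 0.635
grasp_force: 84.8
```

```bash
python3 - <<'E'
from h import *
s=optics.get_image("side"); p=s[150:300,190:330]; cv2.imwrite("pics/w4.png",cv2.resize(p,None,fx=4,fy=4,interpolation=cv2.INTER_CUBIC))
e=sensors.sense()["eef_pos"]; print(e)
for z in (0,12): print((proj("side",[544.5,122,z+e[2]+23.5])-[190,150])*4)
E
```

```text
[543.94991339 121.9222632  144.78980763]
[295.7441459  302.70836003]
[295.03965862 280.47197234]
```

View pics/w4.png

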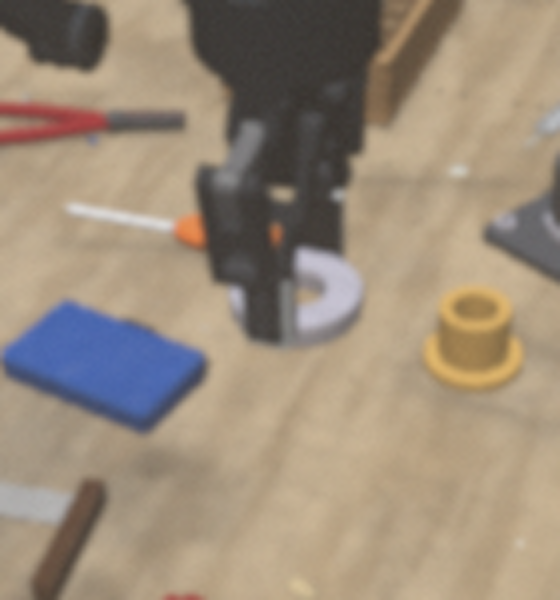

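The washer is held level, at about crop (300,295), which matches its predicted height of about 168 mm. Next I'll carry it over the bolt.

>>> jog_arm(offsets="8 -25 0 0\n8 -40 0 0\n8 -40 0 0\n8 -40 0 0\n8 -40 0 0\n8 -40 0 0\n8 -40 0 0\n8 -40 0 0\n3 -19 0 0\n0 0 0 0\n0 0 0 0")

```text
time_s: 11.22
eef_pos: [477.3, -201.1, 145.7]
orientation: [-0.0, 0.0, 1.0, 0.0]
force: [-0.1, -0.5, -2.8]
finger_gap: 0.639
grasp_force: 84.8
```

>>> jog_arm(offsets="0 0 15 0\n0 0 10 0\n0 0 0 0\n0 0 0 0")

```text
time_s: 11.72
eef_pos: [477.4, -201.9, 121.3]
orientation: [0.0, 0.0, 1.0, -0.0]
force: [-0.2, -0.0, -1.8]
finger_gap: 0.644
grasp_force: 84.8
```

```bash
python3 - <<'E'
from h import *
s=optics.get_image("side"); x0,y0=280,120; cv2.imwrite("pics/w5.png",cv2.resize(s[y0:y0+110,x0:x0+110],None,fx=5,fy=5,interpolation=cv2.INTER_CUBIC))
e=sensors.sense()["eef_pos"]; print(e)
for X in ([477,-202.6,125],[e[0],e[1],e[2]+23],[e[0],e[1],e[2]+35]): print((proj("side",X)-[x0,y0])*5)
E
```

```text
[ 477.41811643 -201.97712024  121.42177074]
[292.39479345 235.9359663 ]
[294.68453247 199.93324053]
[296.84310435 176.95482069]
```

View pics/w5.png

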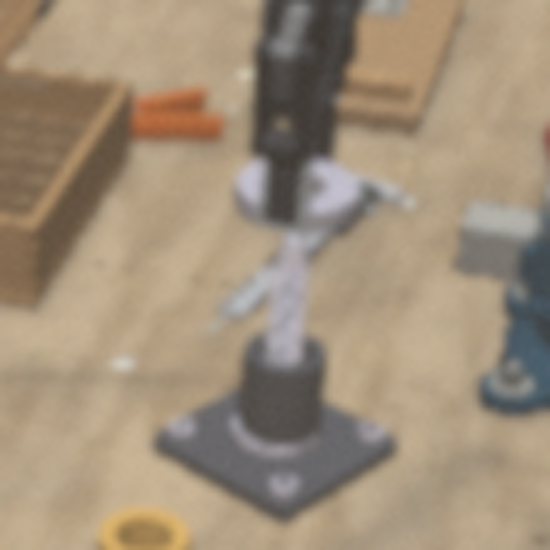

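The washer spans columns 235–360 in the crop, so its centre is about 298. The tip is at about 293, and the rows match the predicted height, so it is aligned to about 1–2 mm. I'll lower it.

>>> jog_arm(offsets="0 0 8 0\n0 0 8 0\n0 0 8 0\n0 0 0 0")

```text
time_s: 12.28
eef_pos: [476.9, -201.8, 96.3]
orientation: [-0.001, 0.0, 1.0, 0.0]
force: [-0.5, 0.6, -2.4]
finger_gap: 0.635
grasp_force: 84.8
```

>>> jog_arm(offsets="0 0 10 0\n0 0 10 0\n0 0 10 0\n0 0 0 0")

```text
time_s: 12.78
eef_pos: [476.8, -201.7, 66.1]
orientation: [-0.001, 0.0, 1.0, 0.0]
force: [0.5, 0.5, -2.0]
finger_gap: 0.635
grasp_force: 84.8
```

>>> jog_arm(offsets="0 0 6 0\n0 0 6 0\n0 0 4 0\n0 0 0 0")

```text
time_s: 13.28
eef_pos: [477.1, -201.9, 50.8]
orientation: [-0.0, 0.0, 1.0, 0.0]
force: [-0.1, -0.6, -2.2]
finger_gap: 0.634
grasp_force: 84.8
```

No contact with the bolt. It has about 10 mm left to go.

>>> jog_arm(offsets="0 0 4 0\n0 0 3 0\n0 0 0 0")

```text
time_s: 13.65
eef_pos: [477.1, -201.9, 43.9]
orientation: [-0.0, 0.0, 1.0, 0.0]
force: [-0.0, 0.1, -2.0]
finger_gap: 0.634
grasp_force: 84.8
```

>>> jog_arm(offsets="0 0 2 0\n0 0 0 0")

```text
time_s: 13.9
eef_pos: [477.2, -201.9, 42.0]
orientation: [-0.0, 0.0, 1.0, -0.0]
force: [-0.1, 0.1, -1.6]
finger_gap: 0.638
grasp_force: 84.8
```

>>> jog_arm(offsets="0 0 1.5 0\n0 0 0 0")

```text
time_s: 14.15
eef_pos: [477.2, -202.0, 40.5]
orientation: [-0.0, 0.0, 1.0, -0.0]
force: [-0.0, -0.1, -1.8]
finger_gap: 0.632
grasp_force: 84.8
```

>>> jog_arm(offsets="0 0 1 0\n0 0 0 0")

```text
time_s: 14.4
eef_pos: [477.5, -202.0, 40.4]
orientation: [0.0, 0.0, 1.0, -0.0]
force: [-3.4, 2.8, 9.1]
finger_gap: 0.638
grasp_force: 86.0
```

>>> jog_arm(offsets="0 0 1 0\n0 0 0 0")

```text
time_s: 14.65
eef_pos: [477.7, -202.1, 40.3]
orientation: [0.001, 0.0, 1.0, -0.0]
force: [-7.6, 5.7, 23.0]
finger_gap: 0.637
grasp_force: 87.5
```

The part is seated at the expected height, with its lower face at 63 mm. I'll relax the press, open, retreat upward, and move over the bushing, whose tube is 42 mm.

>>> jog_arm(offsets="0 0 -1.5 0\n0 0 0 0")

```text
time_s: 14.9
eef_pos: [477.4, -202.0, 40.4]
orientation: [0.0, 0.0, 1.0, -0.0]
force: [-1.1, 0.9, 5.6]
finger_gap: 0.633
grasp_force: 85.6
```

>>> jog_arm(offsets="0 0 0 0\n0 0 0 0\n0 0 0 0", finger_gap=0.9)

```text
time_s: 15.28
eef_pos: [477.2, -202.0, 40.0]
orientation: [-0.0, 0.0, 1.0, -0.0]
force: [-0.2, -0.4, -0.3]
finger_gap: 0.898
grasp_force: 0.0
```

>>> jog_arm(offsets="0 0 -15 0\n0 0 -30 0\n0 0 -40 0\n0 0 -40 0\n0 0 0 0")

```text
time_s: 15.9
eef_pos: [478.4, -202.6, 169.2]
orientation: [0.003, 0.0, 1.0, -0.002]
force: [0.2, 0.2, -0.5]
finger_gap: 0.9
grasp_force: 0.0
```

>>> jog_arm(offsets="-10 25 0 0\n-10 45 0 0\n-10 45 0 0\n-3 22 0 0\n0 0 0 0\n0 0 0 0", finger_gap=0.75)

```text
time_s: 16.65
eef_pos: [510.2, -65.5, 165.1]
orientation: [-0.0, 0.0, 1.0, -0.0]
force: [-0.1, 0.8, -0.2]
finger_gap: 0.75
grasp_force: 0.0
```

```bash
python3 - <<'E'
from h import *
t=optics.get_image("top"); s=optics.get_image("side")
a=np.hstack([cv2.resize(s[150:240,290:370],(400,450),interpolation=cv2.INTER_CUBIC),cv2.resize(t[210:290,300:370],(394,450),interpolation=cv2.INTER_CUBIC)]); cv2.imwrite("pics/w6.png",a)
print([(proj("side",[477,-202.6,z])-[290,150])*5 for z in(63,75,125)],[(proj("top",[477,-202.6,z])-[300,210])*5.6 for z in(75,125)])
E
```

```text
[array([231.94424575, 196.75907946]), array([233.90688623, 175.94620591]), array([242.39479345,  85.9359663 ])] [array([241.13221133, 238.80365199]), array([260.69759195, 244.18518192])]
```

View pics/w6.png

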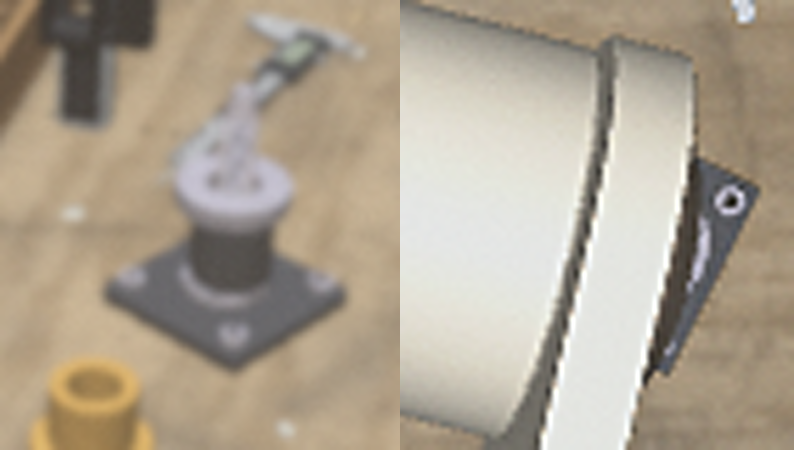

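The washer lies flat and centred on the spacer: its top ellipse is at (235,180), predicted (234,176). The gripper is over the bushing, so I descend to grip the tube.

>>> jog_arm(offsets="0 0 40 0\n0 0 40 0\n0 0 40 0\n0 0 20 0\n0 0 0 0\n0 0 0 0")

```text
time_s: 17.5
eef_pos: [510.9, -65.6, 26.2]
orientation: [0.001, 0.001, 1.0, -0.0]
force: [-0.1, 0.9, 0.6]
finger_gap: 0.754
grasp_force: 0.0
```

>>> jog_arm(offsets="0 0 10 0\n0 0 10 0\n0 0 6 0\n0 0 5 0\n0 0 0 0\n0 0 0 0")

```text
time_s: 18.25
eef_pos: [510.5, -65.0, -5.7]
orientation: [0.0, 0.0, 1.0, -0.0]
force: [-0.2, 0.1, 0.4]
finger_gap: 0.745
grasp_force: 0.0
```

>>> jog_arm(offsets="0 0 0 0\n0 0 0 0\n0 0 0 0\n0 0 0 0\n0 0 0 0\n0 0 0 0", finger_gap=0.25, clamp_n=80)

```text
time_s: 19.0
eef_pos: [510.7, -65.1, -5.3]
orientation: [0.0, 0.0, 1.0, -0.0]
force: [-2.1, 0.2, 6.9]
finger_gap: 0.46
grasp_force: 81.4
```

>>> jog_arm(offsets="0 0 -10 0\n0 0 -20 0\n0 0 -40 0\n0 0 -40 0\n0 0 -30 0\n0 0 -10 0\n0 0 0 0")

```text
time_s: 19.88
eef_pos: [510.3, -65.0, 144.0]
orientation: [0.0, 0.0, 1.0, -0.0]
force: [0.0, -0.5, -1.8]
finger_gap: 0.461
grasp_force: 80.7
```

>>> jog_arm(offsets="8 -25 0 0\n9 -40 0 0\n9 -40 0 0\n7 -32 0 0\n0 0 0 0\n0 0 0 0\n0 0 0 0")

```text
time_s: 20.75
eef_pos: [477.3, -201.2, 143.7]
orientation: [-0.0, -0.0, 1.0, 0.0]
force: [-0.6, -0.0, -0.9]
finger_gap: 0.46
grasp_force: 81.0
```

>>> jog_arm(offsets="0 0 10 0\n0 0 0 0\n0 0 0 0")

```text
time_s: 21.12
eef_pos: [477.3, -201.8, 134.0]
orientation: [-0.0, 0.0, 1.0, 0.0]
force: [0.3, 0.1, -1.1]
finger_gap: 0.464
grasp_force: 81.0
```

```bash
python3 - <<'E'
from h import *
s=optics.get_image("side"); x0,y0=280,110; cv2.imwrite("pics/w7.png",cv2.resize(s[y0:y0+110,x0:x0+110],None,fx=5,fy=5,interpolation=cv2.INTER_CUBIC))
e=sensors.sense()["eef_pos"]; print(e)
for X in ([477,-202.6,125],[e[0],e[1],e[2]+5.5],[e[0],e[1],e[2]+13.5]): print((proj("side",X)-[x0,y0])*5)
E
```

```text
[ 477.3297525  -201.87262551  134.18767731]
[292.39479345 285.9359663 ]
[293.98154027 259.03295944]
[295.40945151 243.8405921 ]
```

View pics/w7.png

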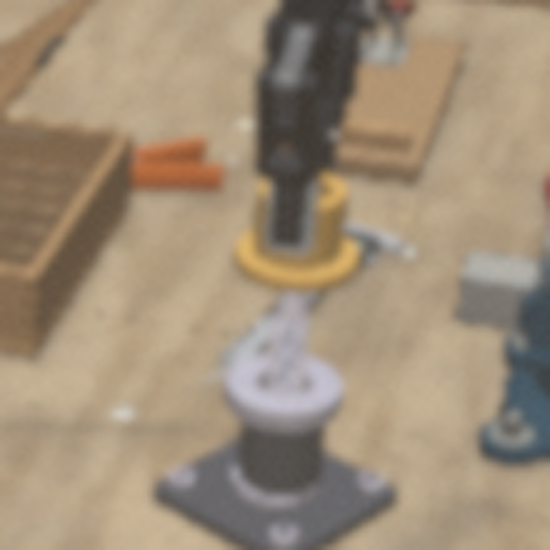

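The flange spans columns 235–362 in the crop, so its centre is about 298 against a tip at about 295. It is aligned and level, so I lower it.

>>> jog_arm(offsets="0 0 6 0\n0 0 6 0\n0 0 6 0\n0 0 0 0")

```text
time_s: 21.68
eef_pos: [477.0, -201.8, 115.5]
orientation: [-0.0, 0.0, 1.0, 0.0]
force: [0.5, 0.8, -1.8]
finger_gap: 0.456
grasp_force: 81.0
```

>>> jog_arm(offsets="0 0 8 0\n0 0 8 0\n0 0 8 0\n0 0 0 0")

```text
time_s: 22.18
eef_pos: [476.9, -201.8, 91.3]
orientation: [-0.001, 0.0, 1.0, 0.0]
force: [0.5, -0.3, -1.4]
finger_gap: 0.459
grasp_force: 81.0
```

>>> jog_arm(offsets="0 0 6 0\n0 0 5 0\n0 0 4 0\n0 0 0 0")

```text
time_s: 22.68
eef_pos: [477.1, -201.9, 76.8]
orientation: [-0.0, 0.0, 1.0, 0.0]
force: [-0.4, -0.2, -1.7]
finger_gap: 0.46
grasp_force: 81.0
```

>>> jog_arm(offsets="0 0 2 0\n0 0 2 0\n0 0 0 0")

```text
time_s: 23.05
eef_pos: [477.2, -201.9, 73.0]
orientation: [-0.0, 0.0, 1.0, -0.0]
force: [-0.1, -0.1, -2.4]
finger_gap: 0.454
grasp_force: 81.0
```

>>> jog_arm(offsets="0 0 2 0\n0 0 0 0")

```text
time_s: 23.3
eef_pos: [477.2, -201.9, 71.0]
orientation: [-0.0, 0.0, 1.0, -0.0]
force: [0.0, -0.7, -1.3]
finger_gap: 0.459
grasp_force: 81.0
```

>>> jog_arm(offsets="0 0 1.2 0\n0 0 0 0")

```text
time_s: 23.55
eef_pos: [477.2, -201.9, 69.9]
orientation: [-0.0, 0.0, 1.0, -0.0]
force: [-0.0, -0.0, -1.4]
finger_gap: 0.457
grasp_force: 81.0
```

>>> jog_arm(offsets="0 0 1 0\n0 0 0 0")

```text
time_s: 23.8
eef_pos: [477.5, -202.1, 69.7]
orientation: [0.0, 0.0, 1.0, -0.0]
force: [-2.4, 1.7, 9.4]
finger_gap: 0.463
grasp_force: 82.2
```

Seated at 69.7, where 69.5 was expected. I'll release, retreat and check.

>>> jog_arm(offsets="0 0 -0.5 0\n0 0 0 0")

```text
time_s: 24.05
eef_pos: [477.4, -202.0, 69.7]
orientation: [0.0, 0.0, 1.0, -0.0]
force: [-1.8, 1.2, 6.5]
finger_gap: 0.459
grasp_force: 81.5
```

>>> jog_arm(offsets="0 0 0 0\n0 0 0 0\n0 0 0 0\n0 0 0 0", finger_gap=0.8)

```text
time_s: 24.55
eef_pos: [477.2, -202.0, 69.4]
orientation: [-0.0, 0.0, 1.0, -0.0]
force: [-0.1, -0.6, 0.5]
finger_gap: 0.798
grasp_force: 0.0
```

>>> jog_arm(offsets="0 0 -15 0\n0 0 -30 0\n0 0 -40 0\n0 0 -40 0\n0 30 0 0\n0 40 0 0\n0 40 0 0\n0 0 0 0")

```text
time_s: 25.55
eef_pos: [477.4, -90.0, 195.8]
orientation: [0.001, -0.001, 1.0, -0.0]
force: [-0.3, 0.2, -0.1]
finger_gap: 0.799
grasp_force: 0.0
```

```bash
python3 - <<'E'
from h import *
s=optics.get_image("side"); x0,y0=280,130; cv2.imwrite("pics/w8.png",cv2.resize(s[y0:y0+100,x0:x0+100],None,fx=5,fy=5,interpolation=cv2.INTER_CUBIC))
for z in(75,83,115,125): print(z,(proj("side",[477,-202.6,z])-[x0,y0])*5)
E
```

```text
75 [283.90688623 275.94620591]
83 [285.23092433 261.90540838]
115 [290.65591525 204.37594672]
125 [292.39479345 185.9359663 ]
```

View pics/w8.png

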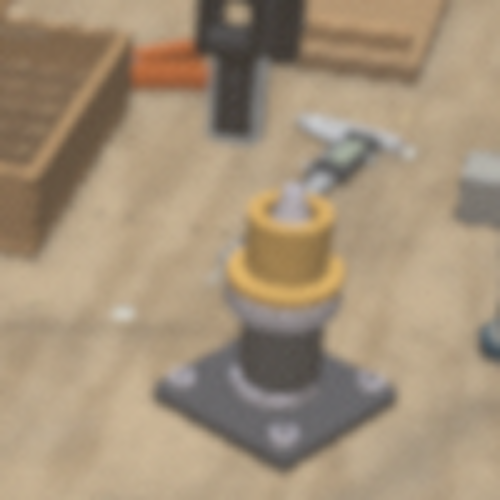

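The stack is level, with the bushing's top ring at (291,210) against (291,204) predicted, and the bolt tip sticking out. The gripper is clear, so I'm handing in.

```bash
python3 -c "
from bench import bot, optics, job, sensors
print(job.finish_job())"
```

```text
the job is handed in; nothing more can be done
None
```

The washer and the flanged bushing (flange down) are stacked on the spacer round the bolt, level and released, and I handed the job in at about 25.6 s of the 54 s; the hand-in gave no verdict, and my first two washer grasps closed too high, one pressing on its top face with about 24 N.

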